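# Sweep a used lancet into the sharps tub and shut it

### The job

A used lancet has been left lying on the lid of the round sharps tub. Without touching the lancet, push the upright rib of the lid's rotary shutter round from behind with one finger, without pinching it, so that it sweeps the lancet into the drop opening, and keep pushing until the shutter is against its stop with the opening fully covered. Do not pick up anything; leave the tub standing where it is and the other things on the table undisturbed.

Things in the scene. Friction and masses are not known exactly. Their poses are not given: they have to be found in the camera images.
- sharps_bin: Round sharps tub with a fixed lid, loose, about 1 kg, 187 mm across, 142 mm high to the lid's rim (radius 83.5 to 93.5 mm). Origin: centre of its underside, on the shutter's axis; z up. The lid's flat deck inside the rim is at z = 130 mm. Angles named for this tub run about z, counterclockwise from above, from the tub's own +x.
- opening (a point): Middle of the drop opening in the lid's deck, 50 mm from the tub's axis on the tub's -x side. The opening is a sector of the deck from 138 to 222 degrees in the tub's frame, from radius 19 mm out to the rim; below it the tub is hollow. The rest of the deck is solid.
- shutter (a joint): Angle of the lid's rotary shutter about the tub's axis, rad: grows counterclockwise seen from above, from 0 (wide open) to 3.21 at its stop (opening fully covered). Stays where it is left; turns at about 0.05 N m. A flat leaf (radius 79 mm, 98 degrees wide, top at z = 135 mm above the tub's underside) on a hub of radius 18 mm, top at 153 mm.
- rib (a point): Point on the leading face of the shutter's upright radial rib, 50 mm from the tub's axis, 145 mm above the tub's underside. The rib is 5 mm thick, from radius 16 to 78 mm, top at 158 mm; its leading face stands at (45 degrees + joint value) in the tub's frame. The leaf stretches clockwise behind the rib; to close, push the rib's face that is over the leaf.
- rib_front: Leading face of the rib, the one towards the lancet and the opening, 62 x 26 mm. Origin: its middle, 47 mm from the tub's axis, 144 mm above the tub's underside; its y axis points the way the shutter closes. Not to be touched by the robot.
- lancet: Used safety lancet: a light rounded plastic stick 46 x 13 x 11 mm, loose. Origin: middle of its underside; its long side is its x axis. It starts lying on the lid's deck, between the rib and the drop opening. The rib passes 1.5 mm over the deck and pushes the lancet ahead of it.
- timer: Flat digital timer 60 x 64 x 18 mm, lying loose on the table to the left of the tub, in front of the fixed cool box (252 mm high, the tallest thing near the work). Origin: centre of its underside. A bystander.
- plaster_roll: Roll of paper plaster, 68 mm across, 19 mm high, lying loose on the table to the left of the tub. Origin: centre of its underside. A bystander.
- tip_carton: Small folding box 46 x 85 x 60 mm, standing loose on the table to the right of the tub. Origin: centre of its underside. A bystander.

How it is judged:
By the outcome, as a careful person would: the job done as asked, in the order asked, and still so for the second after the job is handed in, with the robot touching nothing.
It also fails if it takes over 43 s, if anything falls off the work surface, if the arm or the gripper's body presses on something with over 40 N, if the wrist force passes 120 N, or if a joint passes its speed limit or range.

### The arm

A 6-joint arm with a two-finger parallel gripper is mounted at the origin on a cart in front of the work surface, level with it; the furniture and walls round the work are solid. World frame = base frame: x ahead of the robot, y to its left, z up, the work surface at z = 0. Lengths are in mm, angles in rad, forces in N, time in s.
With the tool pointing down it reaches from about 275 to 725 mm from the base axis. Payload 15.9 kg.
Tool frame: the origin (TCP) lies at the very end of the fingers, on their centre line; the grasp point (between the pads) lies 19 mm behind it; z points along the fingers, y is the line along which they close (so a half turn about z gives the same grasp; the last joint's range is limited). The gripper opens to 85 mm and grips with 20 to 120 N. Pads are 22 mm wide; open, the fingers measure 114 mm over their backs; the gripper's body (76 mm by 85 mm) begins 54 mm behind the grasp point. The pads swing forward as they close: fully open they stand 13 mm farther back than shut.
Start: joints at [1.193, 0.213, -0.034, 1.323, 0, 1.571], TCP at [184.431, 464.726, 231.306] pointing down, gripper open.
Joint ranges: [-2.98, 2.98], [-0.74, 1.72], [-1.14, 1.35], [-2.1, 2.04], [-1.57, 1.44], [-3.14, 3.14]. Speed limits (rad/s): [1.89, 1.89, 2.39, 2.57, 3.14, 3.14].

### API

Orientations are given as a unit quaternion [w, x, y, z].
In Python, from bench import env gives the robot as it stands. The module is installed in compiled form; this text tells all that it offers.
- The arm moves only by the tool step_arm, never from a script. Its argument "targets" is a list of rows, each an object with "fingers": the opening in per cent of the stroke, from 0 (shut) to 100 (fully open); "travel": the shift along the tool's x, y, z in m, a list of three; "turn": the turn about the tool's z in degrees. In form: [{"fingers": fingers, "travel": [x, y, z], "turn": turn}, ...]. A call has 1 to 12 rows; each row is the pose to reach, as a shift and turn from the pose commanded when the call began, along the tool's axes at that moment; what a row does not reach only later rows make up. A row lasts 1/10 s, in which the tool goes at most 50 mm and 8.59 degrees, less where a joint would pass 70% of its speed; a pose out of reach is approached as far as the arm can. A call with a gripper value outside its range is refused whole. The fingers move at their own pace and stop on an object; "grip_force" is the grip in N (left out, the last holds). Time passes only in rows, so rows that repeat a pose let the fingers close. It gives the time, the measured TCP pose, the force, the opening and the grip force at its end, in the units of the state.
- env.state(): the state, without advancing time (a new reading comes with each control period).
- env.capture(name): name is "scene" or "top" or "wrist"; returns a dict with "img" (420x560x3 uint8, blue, green, red), "intrinsics" (3x3 intrinsics, pixels), "rvec" (rotation vector, rad) and "tvec" (3), from world to camera coordinates, as OpenCV has them. Camera axes: x right, y down, z forward; pixel columns grow to the right and rows downward; lengths in mm; the calibration is good to about 2 mm. The wrist camera is an equidistant fisheye: a pixel r from the principal point sees the ray r / f radians off the axis. A picture is of the moment at which its call begins. There is no depth.
- env.sign_off(): hands the job in; it is judged then, once.
Trained networks look in the newest picture that a camera, given by its name, has taken for a name from the list of things; names that differ only in an ending like _2 or _b are one class to them, and where a whole thing is asked for, a point or a joint stands for the part that bears it (a point fixed in the world has none). Each returns a list of dicts, best first, with "confidence" (0 to 1); they miss things now and then, are a little off and sometimes report something else, mostly with a low value. They report only what shows in the picture. A call takes as long as a camera call.
- env.cut_out(name, camera): "region" (420x560 bool, what is visible of it) and "position" ([column, row] in pixels, amid what is visible of it).
The state is a dict: "time": time; "q": joint angles; "joint_vel": joint speeds; "tau": joint torques, N m; "ee_pos": TCP position; "ee_rot": TCP orientation; "contact_force": force on the tool from outside, world axes, zero at the start; "ft_torque": the same for the moment, N m; "opening": finger opening in mm; "gripper_force": force on a finger pad.
Only numpy, scipy, OpenCV 4.12 (cv2) and the standard library are available. Lean on these libraries where they do the work, as an engineer would, in place of code of your own. Each camera call takes 0.05 s, during which the arm holds its last target. There are 200 camera calls.

## Working session

There is one attempt and no reset: what is moved stays moved. The work goes in short steps, Python scripts to look and compute and a tool call to move; the robot and the scene stay as the last step left them, time stands still between calls to the robot, and variables do not carry over. Pictures are saved under pics/ and viewed, at most 10 in all, crops included, and the job is handed in when it is done.

Besides the shell and the picture viewer there is one more tool, called after ">>>" as a command line: name --argument value ..., lists and objects as JSON in quotes. step_arm: Moves the arm, as the interface text tells. Its arguments: {"type":"object","properties":{"targets":{"type":"array","items":{"type":"object","properties":{"fingers":{"type":"number"},"travel":{"type":"array","items":{"type":"number"}},"turn":{"type":"number"}}}},"grip_force":{"type":"number"}},"required":["targets"]}

```bash
mkdir -p pics; cat > h.py <<'E'
import numpy as np, cv2
from bench import env
def ray(c,px):
    R=cv2.Rodrigues(np.array(c['rvec'],float))[0];t=np.array(c['tvec'],float).ravel()
    d=np.linalg.inv(np.array(c['intrinsics']))@[px[0],px[1],1.]
    return -R.T@t, R.T@d
def onz(c,px,z):
    o,d=ray(c,px); return o+d*(z-o[2])/d[2]
def proj(c,P):
    return cv2.projectPoints(np.array(P,float).reshape(-1,3),np.array(c['rvec'],float),np.array(c['tvec'],float),np.array(c['intrinsics'],float),None)[0].reshape(-1,2)
E
python3 - <<'E'
from h import *
s=env.state();print(s['ee_pos'],s['ee_rot'],s['opening'])
for n in('top','scene'):
    c=env.capture(n);cv2.imwrite(f'pics/{n}0.png',c['img'])
    print(n,ray(c,(280,210)))
    for k,z in(('sharps_bin',142),('lancet',138),('shutter',135),('rib',158),('rib_front',145),('timer',18),('plaster_roll',19),('tip_carton',60),('opening',130)):
        r=env.cut_out(k,n)[:1]
        for x in r: print(k,round(x['confidence'],2),x['position'],x['region'].sum(),onz(c,x['position'],z).round())
E
```

```text
[184.29862975 464.41207216 230.79701982] [-1.12047160e-04  1.87778987e-01  9.82211139e-01 -5.64275352e-04] 85.55118232156029
top (array([ 248.53502175, -276.46498208, 1407.59371055]), array([ 0.20992646,  0.01123325, -0.97773722]))
sharps_bin 0.58 [253.2, 218.0] 4537 [ 502. -196.  142.]
lancet 0.39 [233.6, 209.0] 95 [ 527. -148.  138.]
shutter 0.68 [259.2, 198.2] 986 [ 553. -211.  135.]
rib 0.77 [256.8, 202.4] 984 [ 537. -207.  158.]
timer 0.93 [190.7, 200.4] 525 [580. -21.  18.]
plaster_roll 0.77 [174.8, 247.3] 287 [453.  20.  19.]
tip_carton 0.59 [374.5, 196.6] 730 [ 567. -508.   60.]
opening 0.95 [251.0, 216.2] 4581 [ 509. -190.  130.]
scene (array([  -46.97017933, -1094.65237094,   670.8625822 ]), array([ 0.48097115,  0.71989083, -0.50044606]))
sharps_bin 0.83 [262.3, 204.7] 4691 [ 439. -292.  142.]
lancet 0.35 [262.2, 201.1] 4798 [ 452. -271.  138.]
shutter 0.64 [277.9, 182.7] 568 [ 540. -203.  135.]
rib 0.71 [278.7, 181.6] 609 [ 520. -237.  158.]
plaster_roll 0.71 [210.7, 196.8] 284 [445.  12.  19.]
tip_carton 0.65 [280.8, 181.1] 570 [635. -73.  60.]
```

```bash
python3 - <<'E'
import cv2
a=cv2.imread('pics/top0.png')[160:280,170:330]; b=cv2.imread('pics/scene0.png')
cv2.imwrite('pics/topc.png',cv2.resize(a,(800,600),interpolation=cv2.INTER_CUBIC))
cv2.imwrite('pics/scenec.png',cv2.resize(b[130:280,180:380],(800,600),interpolation=cv2.INTER_CUBIC))
E
```

```text
(no output)
```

View pics/topc.png

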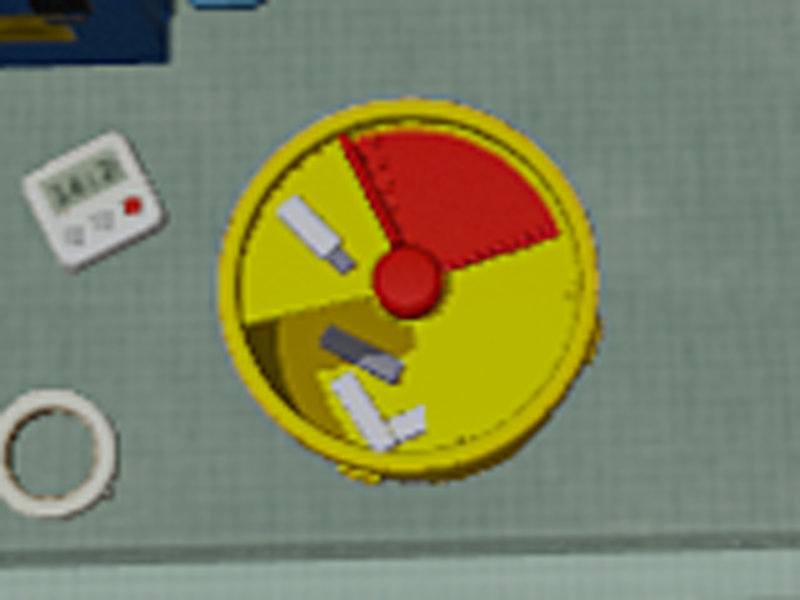

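View pics/top0.png

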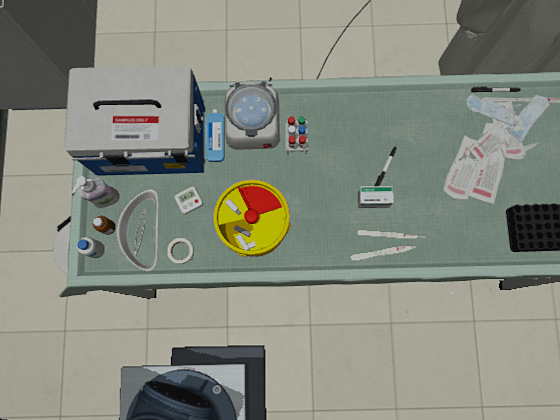

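View pics/scene0.png

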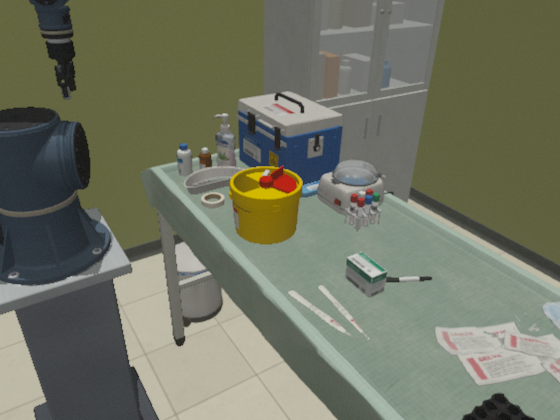

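The top view shows the tub with its rim centre near pixel (252,217). The red leaf and rib point up and to the right, and the rib's leading face runs along (239,187)–(250,209). The lancet lies at about (234,207) and the opening is at lower left, around (235,232). Next I'll fit the tub pose to the red shutter's outline.

```bash
cat >> h.py <<'E'
def shapes(x,y,yaw,j=0.):
    a=yaw+j
    W=lambda r,t,z:np.c_[x+r*np.cos(t+a),y+r*np.sin(t+a),np.full(np.size(t),z)]
    d=np.radians; t=d(np.linspace(-53,45,30)); f=np.linspace(0,2*np.pi,40)
    leaf=[np.vstack([[[x,y,z]],W(79,t,z)]) for z in(132,135)]
    hub=np.vstack([W(18,f,135),W(18,f,153)])
    u=np.array([np.cos(a+d(45)),np.sin(a+d(45))]);n=np.array([-u[1],u[0]])
    rib=np.array([[*(np.array([x,y])+r*u-k*n),z] for r in(16,78) for k in(0,5) for z in(135,158)])
    return [leaf[0]],[leaf[1]],[hub],[rib]
def render(c,x,y,yaw,j=0.,S=8,pj=proj):
    m=np.zeros((420,560),np.uint8)
    out=np.zeros((420,560),np.uint8)
    for g in shapes(x,y,yaw,j):
        p=pj(c,g[0]).astype(np.float32)
        q=cv2.convexHull(p)
        cv2.fillPoly(out,[np.round(q*16).astype(np.int32)],255,cv2.LINE_AA,4)
    return out/255.
E
python3 - <<'E'
from h import *
from scipy.optimize import minimize
for n in('top','scene'):
    c=env.capture(n);im=c['img'].astype(int)
    red=np.clip((im[...,2]-im[...,1]-30)/80.,0,1)
    red[:, :210 if n=='top' else 235]=0; red[:,300:]=0; red[:160]=0; red[250:]=0
    if n=='scene': red[200:]=0
    def f(p): return np.abs(render(c,p[0],p[1],p[2]/100)-red).sum()
    best=min((minimize(f,[502,-196,y0],method='Nelder-Mead',options=dict(initial_simplex=np.array([[502,-196,y0],[512,-196,y0],[502,-186,y0],[502,-196,y0+15]]))) for y0 in(-50,-30,-10,10)),key=lambda r:r.fun)
    print(n,best.x,best.fun,red.sum())
    x,y,yaw=best.x; 
    for z in(0,252): print(onz(c,(205,173) if n=='top' else (327,195),z))
    if n=='top':
        print('rim centre',onz(c,(251.8,216.6),142)); 
        for p in((228,200),(239.5,213),(234,206.5)): # lancet
            w=onz(c,p,138)[:2]-[x,y]; print('lancet',np.hypot(*w),np.degrees(np.arctan2(w[1],w[0])-yaw/100))
s=env.state();print(s['q'],s['contact_force'],s['time'])
E
```

```text
top [ 506.59885162 -191.21759001  -32.69916828] 145.33259803921567 950.2875000000001
[660.46833571 -56.19158027   0.        ]
[586.72035407 -95.62689235 252.        ]
rim centre [ 505.68950215 -192.96690856  142.        ]
lancet 71.03620987433284 71.41712950487106
lancet 30.07957329395953 89.96546969131226
lancet 49.4226262638634 76.56919742074099
scene [ 510.99537224 -194.19158862  -22.58631081] 153.0127450980392 501.45
[ 773.95966737 -125.66864436    0.        ]
[ 465.58903103 -489.6536177   252.        ]
[ 1.19295563e+00  2.12921632e-01 -3.43850670e-02  1.32351239e+00
  2.32472055e-05  1.57079339e+00] [-0.24999525  0.61778587  0.06303011] 1.1
```

>>> step_arm --targets '[{"fingers": 0,"travel": [-0.596,-0.476,-0.06],"turn": 132},{"fingers": 0,"travel": [-0.596,-0.476,-0.06],"turn": 132},{"fingers": 0,"travel": [-0.596,-0.476,-0.06],"turn": 132},{"fingers": 0,"travel": [-0.596,-0.476,-0.06],"turn": 132},{"fingers": 0,"travel": [-0.596,-0.476,-0.06],"turn": 132},{"fingers": 0,"travel": [-0.596,-0.476,-0.06],"turn": 132},{"fingers": 0,"travel": [-0.596,-0.476,-0.06],"turn": 132},{"fingers": 0,"travel": [-0.596,-0.476,-0.06],"turn": 132},{"fingers": 0,"travel": [-0.596,-0.476,-0.06],"turn": 132},{"fingers": 0,"travel": [-0.596,-0.476,-0.06],"turn": 132},{"fingers": 0,"travel": [-0.596,-0.476,-0.06],"turn": 132},{"fingers": 0,"travel": [-0.596,-0.476,-0.06],"turn": 132}]'

```text
time: 2.3
ee_pos: [481.8, -56.9, 278.7]
ee_rot: [0.0, 0.888, 0.461, 0.0]
contact_force: [0.8, 1.2, 0.4]
opening: -0.2
gripper_force: 0.0
```

>>> step_arm --targets '[{"fingers": 0,"travel": [-0.068,0.146,-0.011],"turn": 29},{"fingers": 0,"travel": [-0.068,0.146,-0.011],"turn": 29},{"fingers": 0,"travel": [-0.068,0.146,-0.011],"turn": 29},{"fingers": 0,"travel": [-0.068,0.146,-0.011],"turn": 29},{"fingers": 0,"travel": [-0.068,0.146,-0.011],"turn": 29},{"fingers": 0,"travel": [-0.068,0.146,-0.011],"turn": 29}]'

```text
time: 2.9
ee_pos: [562.1, -193.4, 289.1]
ee_rot: [-0.0, 0.974, 0.228, -0.0]
contact_force: [0.4, 0.3, -1.1]
opening: -0.2
gripper_force: 0.0
```

```bash
python3 - <<'E'
from h import *
s=env.state();print(s['ee_pos'],s['ee_rot'],s['q'],s['contact_force'],s['time'])
c=env.capture('wrist');cv2.imwrite('pics/w1.png',c['img']);print(c['intrinsics'],ray(c,(280,210)))
np.savez('w1.npz',**c)
for k in('lancet','rib','sharps_bin','opening'):
    for x in env.cut_out(k,'wrist')[:1]: print(k,x['confidence'],x['position'],x['region'].sum())
E
```

```text
[ 562.05777579 -193.38123139  289.13002162] [-2.28129861e-04  9.73739970e-01  2.27662871e-01 -1.87054602e-04] [-3.31472105e-01  4.24936173e-01  4.04238902e-01  1.55065860e+00
  1.87203961e-04  2.35076678e+00] [ 0.37215706  0.32656849 -1.10484036] 2.9
[[325.1922621    0.         281.74274288]
 [  0.         325.1922621  211.51706717]
 [  0.           0.           1.        ]] (array([ 622.62893374, -164.11962211,  431.48937847]), array([-0.23603732, -0.10967772, -0.9655608 ]))
lancet 0.79 [222.9, 199.6] 671
rib 0.79 [283.9, 216.5] 6435
sharps_bin 0.71 [250.7, 221.5] 19856
opening 0.94 [251.9, 223.0] 19783
```

View pics/w1.png

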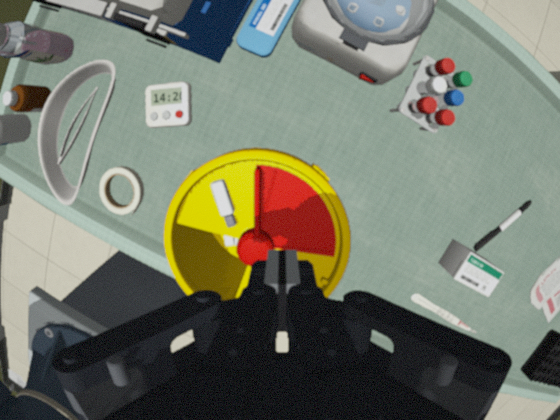

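The wrist view shows the rib edge-on from (258,167) to (255,230). The lancet is clear of it at (223,200), and the leaf is to the right of the rib. I'll refit the tub pose from this picture.

```bash
cat >> h.py <<'E'
def fproj(c,P):
    return cv2.fisheye.projectPoints(np.array(P,float).reshape(-1,1,3),np.array(c['rvec'],float).reshape(3,1),np.array(c['tvec'],float).reshape(3,1),np.array(c['intrinsics'],float),np.zeros(4))[0].reshape(-1,2)
def fray_z(c,p,z):
    q=cv2.fisheye.undistortPoints(np.array(p,float).reshape(-1,1,2),np.array(c['intrinsics'],float),np.zeros(4)).reshape(-1,2)
    R=cv2.Rodrigues(np.array(c['rvec'],float))[0];o=-R.T@np.array(c['tvec'],float).ravel()
    D=np.c_[q,np.ones(len(q))]@R
    return o+D*((z-o[2])/D[:,2])[:,None]
def fitw(c,x0,free_j=None,rows=243):
    from scipy.optimize import minimize
    im=c['img'].astype(int); red=np.clip((im[...,2]-im[...,1]-30)/80.,0,1)
    m=np.zeros_like(red); m[140:rows,150:340]=1
    f=lambda p:(np.abs(render(c,p[0],p[1],p[2]/100,0,pj=fproj)-red)*m).sum()
    return min((minimize(f,[x0[0],x0[1],y],method='Nelder-Mead',options=dict(initial_simplex=np.array([[x0[0],x0[1],y],[x0[0]+6,x0[1],y],[x0[0],x0[1]+6,y],[x0[0],x0[1],y+10]]))) for y in(x0[2]-15,x0[2],x0[2]+15)),key=lambda r:r.fun),(red*m).sum()
E
python3 - <<'E'
from h import *
c=dict(np.load('w1.npz'))
r,n=fitw(c,[507,-192,-33]);print(r.x,r.fun,n)
x,y,yw=r.x
# rim check: inner circle of rim at z142 r=93.5 drawn
im=c['img'].copy();f=np.linspace(0,2*np.pi,90)
for R,z in((93.5,142),(83.5,130)): cv2.polylines(im,[fproj(c,np.c_[x+R*np.cos(f),y+R*np.sin(f),0*f+z]).astype(int)],1,(255,0,0))
for g in shapes(x,y,yw/100): cv2.polylines(im,[cv2.convexHull(fproj(c,g[0]).astype(np.float32)).astype(int)],1,(255,255,255))
cv2.imwrite('pics/w1o.png',cv2.resize(im[130:320,140:380],(760,600)))
for w in fray_z(c,[[213,182],[235,224],[223,200]],138): print(np.hypot(*(w[:2]-[x,y])),np.degrees(np.arctan2(w[1]-y,w[0]-x))-np.degrees(yw/100))
E
```

```text
[ 506.20463734 -192.01710936  -37.76974058] 155.8438725490196 5068.0375
74.80367039586012 78.06372345661744
30.076443108000557 85.33899466591396
55.47502810125925 79.16086693576551
```

View pics/w1o.png

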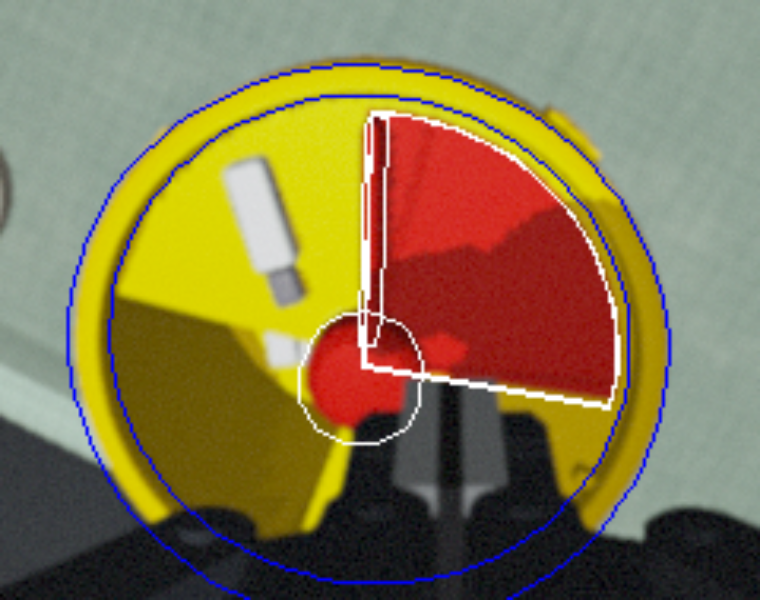

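>>> step_arm --targets '[{"fingers": 0,"travel": [-0.004,0.006,0.0],"turn": 3},{"fingers": 0,"travel": [-0.004,0.006,0.04],"turn": 3},{"fingers": 0,"travel": [-0.004,0.006,0.08],"turn": 3},{"fingers": 0,"travel": [-0.004,0.006,0.11],"turn": 3},{"fingers": 0,"travel": [-0.004,0.006,0.13],"turn": 3},{"fingers": 0,"travel": [-0.004,0.006,0.14],"turn": 3},{"fingers": 0,"travel": [-0.004,0.006,0.147],"turn": 3},{"fingers": 0,"travel": [-0.004,0.006,0.147],"turn": 3}]'

```text
time: 3.95
ee_pos: [561.4, -200.7, 142.4]
ee_rot: [0.0, 0.979, 0.201, 0.0]
contact_force: [0.6, -0.3, -0.9]
opening: 0.2
gripper_force: 0.0
```

```bash
python3 - <<'E'
from h import *
s=env.state();print(s['ee_pos'],s['ee_rot'],s['q'],s['contact_force'],s['time'])
c=env.capture('wrist');cv2.imwrite('pics/w2.png',c['img']);np.savez('w2.npz',**c)
E
```

```text
[ 561.37095301 -200.72365692  142.44962629] [9.66451417e-06 9.79497902e-01 2.01454359e-01 1.11151653e-05] [-3.43390993e-01  4.39660671e-01  5.62674642e-02  1.18737408e+00
 -4.96836173e-06  2.39251667e+00] [ 0.59255845 -0.34876829 -0.94503496] 3.95
```

View pics/w2.png

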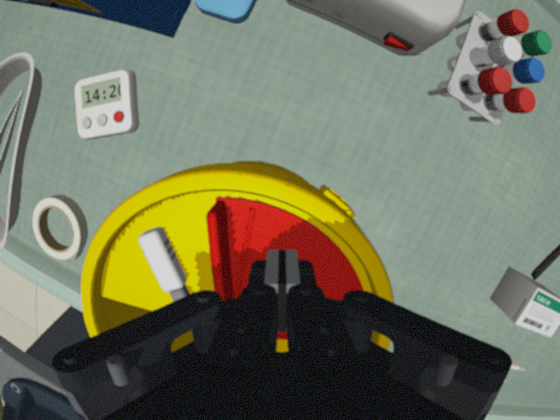

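The finger is down over the leaf, with tips around (283,268). It sits behind the rib, which spans (218,210)–(232,290), and there is a gap between them. I'll close the gap, then turn the tool rigidly about the tub axis.

```bash
cat > sweep.py <<'E'
import sys,json,numpy as np
cx,cy,step,n=map(float,sys.argv[1:5]); c=np.array([cx,cy])
print(json.dumps([{"fingers":0,"travel":[*[round(float(v)/1000,4) for v in c-np.array([[np.cos(a),np.sin(a)],[-np.sin(a),np.cos(a)]])@c],0],"turn":-round(step*k,1)} for k in range(1,int(n)+1) for a in[np.radians(step*k)]]))
E
python3 sweep.py -47.2 -21.8 3.5 12
```

```text
[{"fingers": 0, "travel": [0.0012, -0.0029, 0], "turn": -3.5}, {"fingers": 0, "travel": [0.0023, -0.0059, 0], "turn": -7.0}, {"fingers": 0, "travel": [0.0032, -0.009, 0], "turn": -10.5}, {"fingers": 0, "travel": [0.0039, -0.0121, 0], "turn": -14.0}, {"fingers": 0, "travel": [0.0044, -0.0152, 0], "turn": -17.5}, {"fingers": 0, "travel": [0.0047, -0.0184, 0], "turn": -21.0}, {"fingers": 0, "travel": [0.0048, -0.0215, 0], "turn": -24.5}, {"fingers": 0, "travel": [0.0047, -0.0247, 0], "turn": -28.0}, {"fingers": 0, "travel": [0.0044, -0.0279, 0], "turn": -31.5}, {"fingers": 0, "travel": [0.004, -0.031, 0], "turn": -35.0}, {"fingers": 0, "travel": [0.0033, -0.0341, 0], "turn": -38.5}, {"fingers": 0, "travel": [0.0025, -0.0372, 0], "turn": -42.0}]
```

>>> step_arm --targets '[{"fingers": 0,"travel": [0,-0.003,0],"turn": 0},{"fingers": 0,"travel": [0,-0.006,0],"turn": 0},{"fingers": 0,"travel": [0,-0.008,0],"turn": 0}]'

```text
time: 4.3
ee_pos: [558.3, -193.3, 142.9]
ee_rot: [0.0, 0.98, 0.201, 0.0]
contact_force: [0.0, -0.1, 0.5]
opening: 0.1
gripper_force: 0.0
```

>>> step_arm --targets '[{"fingers": 0,"travel": [0.0012,-0.0029,0],"turn": -3.5},{"fingers": 0,"travel": [0.0023,-0.0059,0],"turn": -7.0},{"fingers": 0,"travel": [0.0032,-0.009,0],"turn": -10.5},{"fingers": 0,"travel": [0.0039,-0.0121,0],"turn": -14.0},{"fingers": 0,"travel": [0.0044,-0.0152,0],"turn": -17.5},{"fingers": 0,"travel": [0.0047,-0.0184,0],"turn": -21.0},{"fingers": 0,"travel": [0.0048,-0.0215,0],"turn": -24.5},{"fingers": 0,"travel": [0.0047,-0.0247,0],"turn": -28.0},{"fingers": 0,"travel": [0.0044,-0.0279,0],"turn": -31.5},{"fingers": 0,"travel": [0.004,-0.031,0],"turn": -35.0},{"fingers": 0,"travel": [0.0033,-0.0341,0],"turn": -38.5},{"fingers": 0,"travel": [0.0025,-0.0372,0],"turn": -42.0}]'

```text
time: 5.5
ee_pos: [546.0, -158.3, 142.7]
ee_rot: [0.0, 0.842, 0.54, 0.0]
contact_force: [1.5, -1.0, 0.3]
opening: 0.1
gripper_force: 0.5
```

```bash
cat > look.py <<'E'
import sys
from h import *
s=env.state();p=np.array(s['ee_pos']);q=s['ee_rot'];print(p,s['contact_force'],s['ft_torque'],s['time'],s['q'][5])
r=p[:2]-[506.2,-192.0];yd=np.array([2*q[1]*q[2],2*q[2]**2-1]);print('r',np.hypot(*r),'ang',np.degrees(np.arctan2(r[1],r[0])),'theta',np.degrees(np.arctan2(yd[1],yd[0]))+90,'c',-r@[2*q[1]**2-1,2*q[1]*q[2]],-r@yd)
if len(sys.argv)>1:
    a=env.capture('wrist');b=env.capture('top')
    cv2.imwrite(sys.argv[1],np.hstack([cv2.resize(a['img'],(440,330)),cv2.resize(b['img'][160:280,180:310],(360,330),interpolation=cv2.INTER_CUBIC)]))
    for n in('wrist','top'):
        for x in env.cut_out('lancet',n)[:2]: print(n,x['confidence'],x['position'],x['region'].sum())
E
python3 look.py pics/w3.png
```

```text
[ 545.9552094  -158.300243    142.69450972] [ 1.46588695 -0.96096158  0.25068939] [-0.2422606  -0.09761899 -0.04950093] 5.5 1.7185490535767252
r 52.11669882496519 ang 40.28732889397166 theta 65.37132366533814 c -47.201415179719014 -22.094687174789957
wrist 0.69 [225.3, 248.5] 1807
top 0.51 [252.5, 200.1] 658
```

View pics/w3.png

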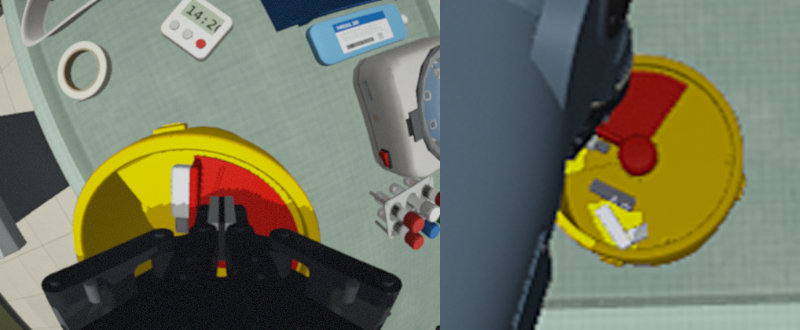

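The wrist half shows the rib, right next to the finger, pushing the lancet ahead of it at about (182,190) in the picture. Tub and bystanders haven't moved. I'll keep sweeping at the same rate.

>>> step_arm --targets '[{"fingers": 0,"travel": [0.0012,-0.0029,0],"turn": -3.5},{"fingers": 0,"travel": [0.0023,-0.0059,0],"turn": -7.0},{"fingers": 0,"travel": [0.0032,-0.009,0],"turn": -10.5},{"fingers": 0,"travel": [0.0039,-0.0121,0],"turn": -14.0},{"fingers": 0,"travel": [0.0044,-0.0152,0],"turn": -17.5},{"fingers": 0,"travel": [0.0047,-0.0184,0],"turn": -21.0},{"fingers": 0,"travel": [0.0048,-0.0215,0],"turn": -24.5},{"fingers": 0,"travel": [0.0047,-0.0247,0],"turn": -28.0},{"fingers": 0,"travel": [0.0044,-0.0279,0],"turn": -31.5},{"fingers": 0,"travel": [0.004,-0.031,0],"turn": -35.0},{"fingers": 0,"travel": [0.0033,-0.0341,0],"turn": -38.5},{"fingers": 0,"travel": [0.0025,-0.0372,0],"turn": -42.0}]'

```text
time: 6.9
ee_pos: [513.3, -140.6, 142.5]
ee_rot: [0.0, 0.593, 0.805, 0.0]
contact_force: [0.5, 0.5, 0.8]
opening: -0.5
gripper_force: 0.5
```

```bash
python3 look.py pics/w4.png
```

```text
[ 513.2684333  -140.62956629  142.5040598 ] [0.51755526 0.50541595 0.79699823] [-0.08513511 -0.19511402  0.01911797] 6.9 1.002095558680027
r 51.854452158903435 ang 82.16545177325719 theta 107.26158930421536 c -46.95925225243851 -21.993461372147323
wrist 0.87 [218.9, 204.5] 401
top 0.39 [237.7, 243.7] 67
```

View pics/w4.png

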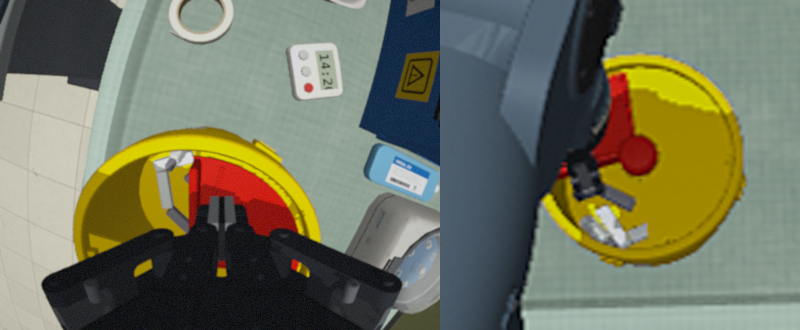

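The rib is close to the opening's first edge, and the lancet is at or over that edge. Carrying on.

>>> step_arm --targets '[{"fingers": 0,"travel": [0.0012,-0.0029,0],"turn": -3.5},{"fingers": 0,"travel": [0.0023,-0.0059,0],"turn": -7.0},{"fingers": 0,"travel": [0.0032,-0.009,0],"turn": -10.5},{"fingers": 0,"travel": [0.0039,-0.0121,0],"turn": -14.0},{"fingers": 0,"travel": [0.0044,-0.0152,0],"turn": -17.5},{"fingers": 0,"travel": [0.0047,-0.0184,0],"turn": -21.0},{"fingers": 0,"travel": [0.0048,-0.0215,0],"turn": -24.5},{"fingers": 0,"travel": [0.0047,-0.0247,0],"turn": -28.0}]'

```text
time: 7.9
ee_pos: [488.3, -143.4, 142.4]
ee_rot: [0.0, 0.381, 0.925, 0.0]
contact_force: [1.5, -0.1, -0.2]
opening: 0.2
gripper_force: 0.5
```

```bash
python3 look.py pics/w5.png
```

```text
[ 488.33066271 -143.38727675  142.40138565] [ 1.5173487  -0.05177022 -0.16352242] [ 0.03288698 -0.23637713  0.00348991] 7.9 0.4956386900058844
r 51.79295393541826 ang 110.18270115603195 theta 135.23250098258882 c -46.92131366582217 -21.92943816195727
wrist 0.48 [305.3, 242.9] 7481
top 0.63 [235.2, 244.3] 50
```

View pics/w5.png

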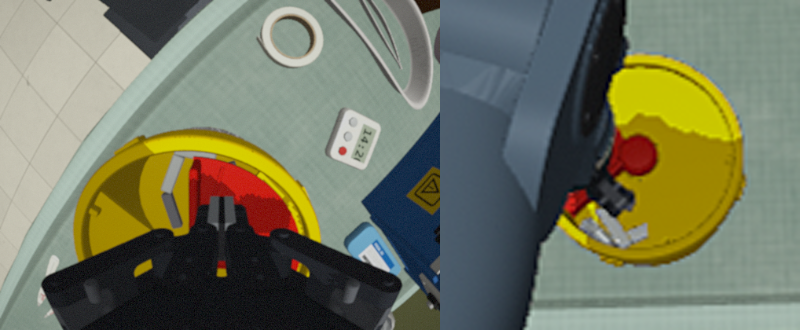

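>>> step_arm --targets '[{"fingers": 0,"travel": [0.0012,-0.0029,0],"turn": -3.5},{"fingers": 0,"travel": [0.0023,-0.0059,0],"turn": -7.0},{"fingers": 0,"travel": [0.0032,-0.009,0],"turn": -10.5},{"fingers": 0,"travel": [0.0039,-0.0121,0],"turn": -14.0},{"fingers": 0,"travel": [0.0044,-0.0152,0],"turn": -17.5},{"fingers": 0,"travel": [0.0047,-0.0184,0],"turn": -21.0}]'

```text
time: 8.7
ee_pos: [472.1, -153.1, 142.4]
ee_rot: [0.0, 0.206, 0.979, 0.0]
contact_force: [1.9, 0.6, -0.9]
opening: 0.3
gripper_force: 0.5
```

```bash
python3 look.py pics/w6.png; python3 - <<'E'
from h import *
a=env.capture('wrist')['img'][130:270,80:280]; b=env.capture('top')['img'][205:260,205:285];d=env.capture('scene')['img'][155:245,220:310]
cv2.imwrite('pics/w6b.png',np.hstack([cv2.resize(a,(400,300),interpolation=3),np.vstack([cv2.resize(b,(400,275),interpolation=3)[:275],np.zeros((25,400,3),np.uint8)])]))
E
```

```text
[ 472.07231161 -153.0648844   142.38308639] [ 1.93329096  0.61209656 -0.87142799] [ 0.10258026 -0.23093209  0.02241965] 8.7 0.1013073646173906
r 51.77492001121511 ang 131.23544683581537 theta 156.22324182484797 c -46.92867266980303 -21.871029610660734
```

View pics/w6b.png

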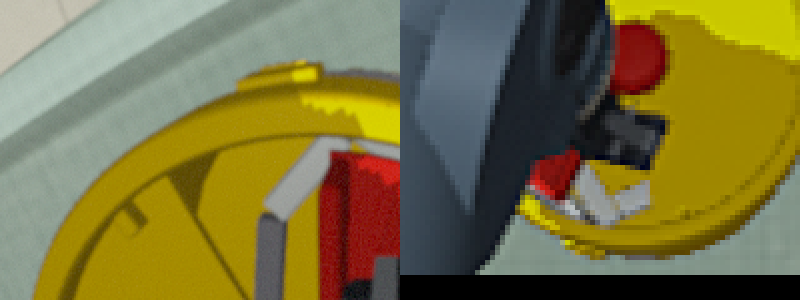

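The left half shows the deck beyond the opening's end edge is clear. The only white pieces ahead of the rib are inside the tub, and the L-shaped one hasn't moved since the start, with its corner still at top pixel (247,249). The lancet isn't ahead on the deck, so it has most likely dropped in. I'll continue to just short of the stop.

>>> step_arm --targets '[{"fingers": 0,"travel": [0.0012,-0.0029,0],"turn": -3.5},{"fingers": 0,"travel": [0.0023,-0.0059,0],"turn": -7.0},{"fingers": 0,"travel": [0.0032,-0.009,0],"turn": -10.5},{"fingers": 0,"travel": [0.0039,-0.0121,0],"turn": -14.0},{"fingers": 0,"travel": [0.0044,-0.0152,0],"turn": -17.5},{"fingers": 0,"travel": [0.0047,-0.0184,0],"turn": -21.0},{"fingers": 0,"travel": [0.0048,-0.0215,0],"turn": -24.5},{"fingers": 0,"travel": [0.0047,-0.0247,0],"turn": -28.0},{"fingers": 0,"travel": [0.0044,-0.0279,0],"turn": -31.5},{"fingers": 0,"travel": [0.004,-0.031,0],"turn": -35.0},{"fingers": 0,"travel": [0.0033,-0.0341,0],"turn": -38.5},{"fingers": 0,"travel": [0.0025,-0.0372,0],"turn": -42.0}]'

```text
time: 10.25
ee_pos: [454.4, -185.8, 142.2]
ee_rot: [-0.0, -0.159, 0.987, 0.0]
contact_force: [-2.0, 4.4, 1.7]
opening: -0.1
gripper_force: 2.3
```

```bash
python3 look.py pics/w7.png; python3 sweep.py -46.9 -21.9 1.5 4; python3 - <<'E'
from h import *
c=env.capture('wrist');cv2.imwrite('pics/w7w.png',c['img']);np.savez('w7.npz',**c)
im=c['img'].astype(int);red=np.clip((im[...,2]-im[...,1]-30)/80.,0,1)
m=np.zeros_like(red);m[140:243,150:340]=1
r=[((np.abs(render(c,506.2,-192,-.377,j,pj=fproj)-red)*m).sum(),j) for j in np.arange(2.5,3.3,.02)]
print(min(r),(red*m).sum())
E
```

```text
[ 454.40219605 -185.84864838  142.23871834] [-2.04154318  4.39025448  1.72122017] [ 0.7462767   0.50930672 -0.04386802] 10.25 -0.7081361255144618
r 52.16178314068777 ang 173.22744473864267 theta 198.30945433078057 c -47.243030758912795 -22.112157676137787
wrist 0.71 [324.1, 224.8] 178
[{"fingers": 0, "travel": [0.0006, -0.0012, 0], "turn": -1.5}, {"fingers": 0, "travel": [0.0011, -0.0025, 0], "turn": -3.0}, {"fingers": 0, "travel": [0.0016, -0.0037, 0], "turn": -4.5}, {"fingers": 0, "travel": [0.002, -0.005, 0], "turn": -6.0}]
(np.float64(497.7963235294118), np.float64(2.9800000000000004)) 2785.1625000000004
```

```bash
python3 - <<'E'
from h import *
from scipy.optimize import minimize
c=dict(np.load('w7.npz'));im=c['img'].astype(int)
red=np.clip((im[...,2]-im[...,1]-30)/80.,0,1)
ye=((im[...,2]-im[...,0]>60)&(im[...,1]-im[...,0]>40))
ys,xs=np.nonzero(red>.5);print('red bbox',xs.min(),xs.max(),ys.min(),ys.max())
for r in range(175,260,8):
    l=np.nonzero(red[r]>.5)[0]; y=np.nonzero(ye[r])[0]
    print(r,'red',(l.min(),l.max(),len(l)) if len(l) else None,'yel',(y.min(),y.max(),len(y)) if len(y) else None)
p=fproj(c,[[*g] for g in shapes(506.2,-192,-.377,3.21)[3][0]]);print('rib model at stop\n',p.round())
m=np.zeros_like(red);m[140:243,100:460]=1
f=lambda p:(np.abs(render(c,p[0],p[1],p[2],0,pj=fproj)-red)*m).sum()
best=min((minimize(f,[506,-192,t],method='Nelder-Mead',options=dict(initial_simplex=[[506,-192,t],[512,-192,t],[506,-186,t],[506,-192,t+.15]])) for t in(2.4,2.6,2.8)),key=lambda r:r.fun)
print(best.x,best.x[2]+.377,best.fun)
env.capture('wrist')
for x in env.cut_out('lancet','wrist')[:3]:
    R=x['region'];yy,xx=np.nonzero(R);print(x['confidence'],x['position'],R.sum(),xx.min(),xx.max(),yy.min(),yy.max(),im[R].mean(0).round(),fray_z(c,[x['position']],136))
for x in env.cut_out('sharps_bin','wrist')[:1]:print(x['position'],x['region'].sum())
E
```

```text
red bbox 240 378 201 343
175 red None yel (np.int64(188), np.int64(299), 112)
183 red None yel (np.int64(170), np.int64(333), 164)
191 red None yel (np.int64(155), np.int64(344), 190)
199 red None yel (np.int64(142), np.int64(351), 194)
207 red (np.int64(248), np.int64(283), 35) yel (np.int64(132), np.int64(352), 162)
215 red (np.int64(245), np.int64(304), 59) yel (np.int64(123), np.int64(359), 161)
223 red (np.int64(242), np.int64(320), 78) yel (np.int64(116), np.int64(366), 159)
231 red (np.int64(242), np.int64(331), 87) yel (np.int64(110), np.int64(372), 163)
239 red (np.int64(242), np.int64(341), 100) yel (np.int64(105), np.int64(379), 174)
247 red (np.int64(242), np.int64(350), 109) yel (np.int64(101), np.int64(385), 176)
255 red (np.int64(241), np.int64(356), 84) yel (np.int64(98), np.int64(390), 177)
rib model at stop
 [[238. 313.]
 [233. 338.]
 [247. 312.]
 [243. 337.]
 [212. 203.]
 [201. 217.]
 [222. 202.]
 [212. 215.]]
[ 507.95389282 -193.10332043    2.58516227] 2.9621622686848346 150.99240196078432
0.68 [327.1, 223.3] 154 316 340 215 233 [139. 143. 142.] [[ 428.96051882 -172.00082585  136.        ]]
[227.6, 240.8] 31972
```

```bash
python3 - <<'E'
import cv2,numpy as np
def cls(v):
    b,g,r=map(int,v)
    if r-g>40: return 'R' if r>150 else 'r'
    if r-b>50: return 'Y' if r>150 else 'y'
    if max(b,g,r)<60: return '#'
    if g-r>12: return '.'
    return 'W' if g>180 else ('w' if g>110 else 'k')
A={'w5':cv2.resize(cv2.imread('pics/w5.png')[:, :440],(560,420)),'w6':cv2.resize(cv2.imread('pics/w6.png')[:, :440],(560,420)),'w7':cv2.imread('pics/w7w.png')}
for n,a in A.items():
    print(n)
    for r in range(172,262,4): print(r,''.join(cls(a[r,x]) for x in range(190,400,3)))
E
```

```text
w5
172 .wyyyyyyyyYYYYYYYYYYYYyyyyyyyyyyyyyykww...............................
176 yyYYYYYYYYYYYYYYYYYYYYYYYYYYYYYyyyyyyyyww.............................
180 YYYYYYYYYYYYYYYYYYYYYYYYYYYYYYYYYYYYyyyyyyww..........................
184 YYYYYYYYYYYYYYYYYYYYYYYYYYYYYYYYYYYYYYYYyyyyyw........................
188 YYYYYYYYYYYYYYYYYYYYYYYYYYYYYYYYYYYYYYYYYYYyyyyw......................
192 YYYYYYYYYYYyYyyyyyyyYYYYYYYYYYYYYYYYYYYYYYYYYYyyyw....................
196 YyyyyYYYYYYwwwwwwwwwwwwwwwwwyyYYYYYYYYYYYYYYYYYYyyyw..................
200 yYYYYYYYYYwwwwwwwwwRRRRrkwwwwYYYYyyYYYYYYYYYYYYYYYYyyw................
204 YYYYYYYYYYwwwwwYYYYrrrRRRRRRRRRrYYYyyyYYYYYYYYYYYYYYYyw...............
208 YYYYYYYYYwwwwwyYYYyrrrRRRRRRRRRRRRrrkYYYYyYYYYYYYYYYYYYyw.............
212 YYYYYYYYYwwwwwYYYYrrrrRRRRRRRRRRRRRRRRRYYYYyYYYYYYYYYYYYyw............
216 YYYYYYYYwwwwwyYYYRRRrrRRRRRRRRRRRRRRRRRRRRYYYYYYYYYYYYYYYYy...........
220 YYYYYYYYwwwwwYYYYRRRRrRRRRRRRRRRRRRRRRRRRRRRYYyYYYYYYYYYYYYY..........
224 YYYYYYYwwwwwyYYYYRRRRrrrrRRRRRRRRRRRRRRRRRRRRRYYYYyYYYYYYYYYY.........
228 YYYYYYYwwwwwYYYYYrRrrrrrrrrrRRRRRRRRRRRRRRR
[... 3383 characters left out ...]
wwwwyYYYYYYYYYy..........
228 YYYYYYYYYYYYYYYYYrrrrrrrrrrrrrrrrrrrrrrrrrrrrrrwwwwYYYYYYYYYy.....w...
232 YYYYYYYYYYYYYYYYYrrrrrrrrrrrrrrrrrrrrrrrrrrrrrrrkwyyyyYYYYYYYy........
236 YYYYYYYYYYYYYYYYYrrrrrrrrrrrrrrrrrrrrrrrrrrrrrrrrryyyyyYYYYYYYyww.....
240 YYYYYYYYYYYYYYYYYrrrrrrrrrrrrrrrrrrrrrrrrrrrrrrrrrrryyyyyYYYYYYYw.....
244 YYYYYYYYYYYYYYYYYrrrrrrrrrrrrrrrrrrrrrrrrrrrrrrrrrrrryyyyyYYYYYYYw....
248 YYYYYYYYYYYYYYYYYrrrrrrrrrrrrrrrrrrrrrrrrrrrrrrrrrrrrryyyyyYYYYYYY....
252 YYYYYYYYYYYYYYYYYrrrrrrrrrkkkk##kkkkrrrrrrrrrrrrrrrrrrrryyyyYYYYYYY...
256 YYYYYYYYYYYYYYYYYrrrrrrrrrkkkk##kkkkrrrrrrrrrrrrrrrrrrrrryyyyYYYYYYY..
260 YYYYYYYYYYYYYYYYYrrrrrrrrrkkkk##kkkkkrrrrrrrrrrrrrrrrrrrrryyyyYYYYYYw.
```

```bash
python3 - <<'E'
import cv2,numpy as np
def cls(v):
    b,g,r=map(int,v)
    if r-g>40: return 'R' if r>150 else 'r'
    if r-b>50: return 'Y' if r>190 else ('y' if r>150 else ('o' if r>110 else 'd'))
    if max(b,g,r)<60: return '#'
    if g-r>12: return '.'
    return 'W' if g>180 else ('w' if g>110 else 'k')
a=cv2.imread('pics/w7w.png')
for r in range(190,320,4): print(r,''.join(cls(a[r,x]) for x in range(110,260,2)))
from h import *
c=dict(np.load('w7.npz'));C=np.array([506.2,-192]);
for ang in(215,222,229): print(ang,[fproj(c,[[C[0]+r*np.cos(t),C[1]+r*np.sin(t),130]]).round()[0].tolist() for t in[np.radians(ang-21.6)] for r in(20,50,83)])
E
```

```text
190 ......................wwooyyyyyyyyyyyyyyyyyyyyyyyyyyyyyyyyyyyyyyyyyyyyyyyyy
194 ...................wooyyyyyyyyyyyyyyyyyyyyyyoooooooooyyyyyyyyyyyyyooyyooooo
198 ................wooyyyyyyyyyyyyyyyyyyoooooyyyyyyyyyyyyyyyyyyyyyyyyooyyyyyyy
202 .............wooyyyyyyyyyyyyyyyoooooyyyyyyyyyyyyyyyyyyyyyyyyyyyyyyooyrrrrrr
206 ...........ooyyyyyyyyyyyyyyooooyyyyyyyyyyyyyyyyyyyyyyyyyyyyyyyyooyyyorrrrrr
210 ........wooyyyyyyyyyyyyoooyyyyyyyyyyyyyyyyyyyyyyyyyyyyyyyyyyyyyyyyyyrrrrrrr
214 ......woyyyyyyyyyyyooooyyyyyyyyyyyyyyyyyyyyyyyyyyyyyyyyyyyyyyyyyyyyrrrrrrrr
218 ....woyyyyyyyyyyooooyyyyyyyyyyyyyyyyyyyyyyyyyyyyyyyyyyyyyyyyyyyyyyrrrrrrrrr
222 ...oyyyyyyyyyyooooyyyyyyyyyyyyyyyyyyyyyyyyyyyyyyyyyyyyyyyyyyyyyyyyrrrrrrrrr
226 .woyyyyyyyyyoddyyyyyyyyyyyyyyyyyyyyyyyyyyyyyyyyyyyyyyyyyyyyyyyyyyyrrrrrrrrr
230 oyyyyyyyyyoddoyyyyyyyyyyyyyyyyyyyyyyyyyyyyyyyyyyyyyyyyyyyyyyyyyyyorrrrrrrrr
234 yyyyyyyyoddoyyyyyyyyyyyyyyyyyyyyyyyyyyyyyyyyyyyyyyyyyyyyyyyyyyyyyorrrrrrrrr
238 yyyyyyoodoyyyyyyyyyyyyyyyyyyyyyyyyyyyyyyyyyyyyyyyyyyyyyyyyyyyyyyyorrrrrrrrr
242 yyyyyoddoyyyyyyyyyyyyyyyyyyyyyyyyyyyyyyyyyyyyyyyyyyyyyyy
[... 998 characters left out ...]
yyyyyyyyyyyyyyyyyyyyyyyyyod#############koyyyyyyyyyd#########
298 oYYYYYYYYYYyyyyyyyyyyyyyyyyyyyyyyyood##################dyyYYyyyd###########
302 oYYYYYYYYYYYYyyyyyyyyyyyyyyyyyod###########################################
306 dYYYYYYYYYYYYYYYyyyyyyyyyood###############################################
310 dyYYYYYYYYYYYYYYYYYyyod####################################################
314 doYYYYYYYYYYYYYYYyd########################################################
318 odyYYYYYYYYYyok############################################################
215 [[247.0, 302.0], [249.0, 252.0], [252.0, 189.0]]
222 [[242.0, 301.0], [237.0, 252.0], [232.0, 189.0]]
229 [[238.0, 302.0], [226.0, 253.0], [212.0, 191.0]]
```

>>> step_arm --targets '[{"fingers": 0,"travel": [0.0006,-0.0012,0],"turn": -1.5},{"fingers": 0,"travel": [0.0006,-0.0012,0],"turn": -1.5}]'

```text
time: 10.85
ee_pos: [454.2, -187.4, 142.3]
ee_rot: [-0.0, -0.172, 0.985, 0.0]
contact_force: [-1.2, 3.4, -0.7]
opening: -0.1
gripper_force: 1.5
```

```bash
cat > fit.py <<'E'
from h import *
from scipy.optimize import minimize
s=env.state();print(s['ee_pos'],s['contact_force'],s['ft_torque'],s['time'])
c=env.capture('wrist');im=c['img'].astype(int);red=np.clip((im[...,2]-im[...,1]-30)/80.,0,1)
m=np.zeros_like(red);m[140:243,100:460]=1
f=lambda p:(np.abs(render(c,p[0],p[1],p[2],0,pj=fproj)-red)*m).sum()
best=min((minimize(f,[506,-192,t],method='Nelder-Mead',options=dict(initial_simplex=[[506,-192,t],[512,-192,t],[506,-186,t],[506,-192,t+.1]])) for t in(2.5,2.65,2.8)),key=lambda r:r.fun)
print(best.x,'joint',best.x[2]+.377,best.fun)
E
python3 fit.py
```

```text
[ 454.1900848  -187.35529969  142.29350949] [-1.24769993  3.36804304 -0.72538108] [ 0.58655864  0.25355142 -0.04563336] 10.85
[ 507.86055659 -194.11496944    2.58919834] joint 2.966198342849167 145.12696078431372
```

```bash
python3 - <<'E'
from h import *
C=np.array([506.2,-192.])
def A(c,px,z):
    for w in fray_z(c,px,z): d=w[:2]-C; print('  ',px[0] if 0 else '',w.round(1),'r',np.hypot(*d).round(1),'ang',np.degrees(np.arctan2(d[1],d[0])).round(1)%360)
c1=dict(np.load('w1.npz'));c7=dict(np.load('w7.npz'))
print('w1 138 edge');A(c1,[[177,224],[200,230],[215,234]],130)
print('w1 lugs');A(c1,[[321.6,171],[190,172]],130)
print('w7 lug');A(c7,[[335,186]],130)
print('w7 222 edge');A(c7,[[242,194],[241,198],[241,202],[237.5,206]],130)
# rim outer edge fit in w1 and w7: yellow/green boundary
def rim(c,name):
    im=c['img'].astype(int);m=((im[...,2]-im[...,0]>50)).astype(np.uint8)
    from scipy.optimize import least_squares
    ps=[]
    for col in range(150,330,6):
        r=np.nonzero(m[100:260,col])[0]
        if len(r): ps.append((col,100+r[0]))
    print(name,ps[::6]); return np.array(ps,float)
for c,n in((c1,'w1'),(c7,'w7')): rim(c,n)
im=c1['img'];print(im[224:240:3,150:240:6].astype(int).tolist()[0])
E
```

```text
w1 138 edge
    [ 490.  -111.6  130. ] r 82.0 ang 101.4
    [ 495.  -135.7  130. ] r 57.4 ang 101.2
    [ 498.1 -151.2  130. ] r 41.6 ang 101.2
w1 lugs
    [ 600.2 -216.7  130. ] r 97.2 ang 345.3
    [ 544.7 -104.2  130. ] r 95.9 ang 66.3
w7 lug
    [ 411.4 -173.4  130. ] r 96.6 ang 168.9
w7 222 edge
    [ 429.2 -215.4  130. ] r 80.4 ang 196.9
    [ 431.3 -215.3  130. ] r 78.4 ang 197.3
    [ 433.2 -214.7  130. ] r 76.4 ang 197.3
    [ 435.7 -215.8  130. ] r 74.4 ang 198.7
w1 [(168, np.int64(206)), (204, np.int64(163)), (240, np.int64(150)), (276, np.int64(151)), (312, np.int64(165))]
w7 [(150, np.int64(194)), (186, np.int64(176)), (222, np.int64(167)), (258, np.int64(163)), (294, np.int64(173))]
[[156, 168, 151], [147, 160, 143], [155, 166, 152], [0, 206, 218], [13, 84, 104], [0, 141, 152], [0, 201, 209], [0, 213, 220], [0, 212, 219], [0, 212, 219], [0, 213, 219], [0, 213, 220], [0, 213, 219], [153, 144, 145], [124, 143, 144]]
```

The fitted yaw explains the force. In w1 the 138° opening edge lies at world 101.3°, so the tub's yaw is about −36.7° and the stop puts the rib at world 192.3°. The rib is fitted at 193°, so the shutter is on its stop. I'll back the finger off, lift and retreat.

>>> step_arm --targets '[{"fingers": 0,"travel": [0,0.003,0],"turn": 0},{"fingers": 0,"travel": [0,0.006,0],"turn": 0},{"fingers": 0,"travel": [0,0.008,0],"turn": 0},{"fingers": 0,"travel": [0,0.008,-0.02],"turn": 0},{"fingers": 0,"travel": [0,0.008,-0.05],"turn": 0},{"fingers": 0,"travel": [0,0.008,-0.09],"turn": 0},{"fingers": 0,"travel": [0,0.008,-0.13],"turn": 0},{"fingers": 0,"travel": [0,0.008,-0.15],"turn": 0},{"fingers": 0,"travel": [0,0.008,-0.15],"turn": 0}]'

```text
time: 11.8
ee_pos: [452.7, -180.3, 295.2]
ee_rot: [0.002, -0.171, 0.985, -0.001]
contact_force: [0.2, -0.1, -0.4]
opening: -0.0
gripper_force: 0.0
```

```bash
python3 - <<'E'
from h import *
from scipy.optimize import minimize
s=env.state();print(s['ee_pos'],s['contact_force'],s['time'])
c=env.capture('wrist');cv2.imwrite('pics/w8.png',c['img']);np.savez('w8.npz',**c)
im=c['img'].astype(int);red=np.clip((im[...,2]-im[...,1]-30)/80.,0,1)
red[:120]=0;red[:,:120]=0;red[:,400:]=0
m=np.zeros_like(red);m[120:245]=1
f=lambda p:(np.abs(render(c,p[0],p[1],p[2],0,pj=fproj)-red)*m).sum()
b=minimize(f,[507,-193,2.55],method='Nelder-Mead',options=dict(initial_simplex=[[507,-193,2.55],[512,-193,2.55],[507,-188,2.55],[507,-193,2.7]]));print(b.x,b.fun,(red*m).sum(),'from start',b.x[2]+.377)
for k in('lancet','timer','plaster_roll','sharps_bin'):
    for x in env.cut_out(k,'wrist')[:2]: print(k,x['confidence'],x['position'],x['region'].sum(),fray_z(c,[x['position']],{'lancet':135,'timer':18,'plaster_roll':19,'sharps_bin':142}[k])[0].round())
# white pixels within lid
for ang in range(0,360,8):
    P=[[b.x[0]+r*np.cos(np.radians(ang)),b.x[1]+r*np.sin(np.radians(ang)),132] for r in range(20,83,3)]
    def cl(v):
        bb,g,r=map(int,v)
        return 'r' if r-g>40 else 'y' if r-bb>50 else '#' if max(v)<60 else 'W'
    q=fproj(c,P).round().astype(int)
    print(ang,''.join(cl(c['img'][min(v,419),u]) for u,v in q),end=' | ' if ang%24 else '\n')
E
```

```text
[ 452.72993484 -180.30028874  295.17880676] [ 0.230323   -0.12048317 -0.43371803] 11.8
[ 508.51488388 -192.90170772    2.59301792] 135.42230392156864 5413.2875 from start 2.970017916874127
timer 0.72 [356.2, 282.3] 866 [566. -25.  18.]
plaster_roll 0.92 [398.9, 205.9] 1360 [438. -15.  19.]
sharps_bin 0.69 [244.5, 217.5] 20574 [ 485. -208.  142.]
0 rryyyyyyyyyyyyyyyy###
8 ryyyyyyyyyyyyW####### | 16 ryyyy################ | 24 rr###################
32 r#################### | 40 ry####WWWWWW######### | 48 ry#WWWWWWWW##########
56 ryWWWWWW#####WWW##### | 64 yWWWWW####WWWWWWW#### | 72 WWWW####WWWWWW#######
80 yWW####WWWW######yyyy | 88 yyyy##WWWyyyyyyyyyyyy | 96 yyyyyyyrryyyyyyyyyyyy
104 rrrrrrrrrrrrrrrrrrrry | 112 rrrrrrrrrrrrrrrrrrrry | 120 rrrrrrrrrrrrrrrrrrrrr
128 rrrrrrrrrrrrrrrrrrrrr | 136 rrrrrrrrrrrrrrrrrrrrr | 144 rrrrrrrrrrrrrrrrrrrrr
152 rrrrrrrrrrrrrrrrrrrrr | 160 rrrrrrrrrrrrrrrrrrrrW | 168 rrrrrrrrrrrrrrrrrrrrr
176 rrrrrrrrrrrrrrrrrrrrr | 184 rrrrrrrrrrrrrrrrrrrrr | 192 rrrrrrrrrrrrrrrrrrrrr
200 rrryyyyyyyyyyyyyyyyyy | 208 yyyyyyyyyyyyyyyyyyyyy | 216 yyyyyyyyyyyyyyyyyyyyy
224 yyyyyyyyyyyyyyyyyyyyy | 232 yyyyyyyyyyyyyyyyyyyyy | 240 yyyyyyyyyyyyyyyyyyyyy
248 yyyyyyyyyyyyyyyyyyyyy | 256 yyyyyyyyyyyyyyyyyyyyy | 264 yyyyyyyyyyyyyyyyyyyyy
272 yyyyyyyyyyyyyyyyyyyyy | 280 yyyyyyyyyyyyyyyyyyyyy | 288 yyyyyyyyyyyyyyyyyyyyy
296 ryyyyyyyyyyyyyyyyyyyy | 304 ryyyyyyyyyyyyyyyyyyyy | 312 ryyyyyyyyyyyyyyyyyyyy
320 ryyyyyyyyyyyyyyyyyyyy | 328 ryyyyyyyyyyyyyyyyyyyy | 336 ryyyyyyyyyyyyyyyyyyyy
344 rryyyyyyyyyyyyyyyyy## | 352 ryyyyyyyyyyyyyyyyyyyy |
```

>>> step_arm --targets '[{"fingers": 0,"travel": [-0.024,0.36,0],"turn": 0},{"fingers": 0,"travel": [-0.024,0.36,0],"turn": 0},{"fingers": 0,"travel": [-0.024,0.36,0],"turn": 0},{"fingers": 0,"travel": [-0.024,0.36,0],"turn": 0},{"fingers": 0,"travel": [-0.024,0.36,0],"turn": 0},{"fingers": 0,"travel": [-0.024,0.36,0],"turn": 0},{"fingers": 0,"travel": [-0.024,0.36,0],"turn": 0},{"fingers": 0,"travel": [-0.024,0.36,0],"turn": 0},{"fingers": 0,"travel": [-0.024,0.36,0],"turn": 0},{"fingers": 0,"travel": [-0.024,0.36,0],"turn": 0}]'

```text
time: 13.05
ee_pos: [352.8, 166.4, 291.9]
ee_rot: [-0.0, -0.171, 0.985, -0.0]
contact_force: [-0.2, -0.2, -0.2]
opening: -0.3
gripper_force: 0.0
```

```bash
python3 - <<'E'
from h import *
from scipy.optimize import minimize
c=env.capture('top');cv2.imwrite('pics/top9.png',c['img']);a=cv2.imread('pics/top0.png').astype(int);b=c['img'].astype(int)
red=np.clip((b[...,2]-b[...,1]-30)/80.,0,1);red[:,:210]=0;red[:,300:]=0;red[:170]=0;red[262:]=0
f=lambda p:np.abs(render(c,p[0],p[1],p[2])-red).sum()
r=minimize(f,[507,-193,2.6],method='Nelder-Mead',options=dict(initial_simplex=[[507,-193,2.6],[512,-193,2.6],[507,-188,2.6],[507,-193,2.75]]));print(r.x,r.fun,red.sum(),'turned',r.x[2]+.327)
y=lambda i:((i[...,2]-i[...,0])>60).astype(float)[170:265,205:300].copy()
A,B=y(a),y(b)
for n,i in(('before',A),('after',B)):
    (u,v),R=cv2.minEnclosingCircle(np.argwhere(i>0)[:,::-1].astype(np.float32));print(n,i.sum(),u+205,v+170,R)
# shift of rim (mask out inner)
rows,cols=np.mgrid[170:265,205:300]
w=(np.hypot(cols-252,rows-217)>33).astype(float)
print('xor ring',np.abs(A-B)[w>0].sum())
print('phase',cv2.phaseCorrelate(A*w,B*w))
# table elsewhere
d=np.abs(a-b).max(2)>60;ys,xs=np.nonzero(d);print([(x0,y0,int(d[y0:y0+20,x0:x0+20].sum())) for y0 in range(160,280,20) for x0 in range(160,420,20) if d[y0:y0+20,x0:x0+20].sum()>8])
for k in('lancet','timer','plaster_roll','tip_carton'):
    for x in env.cut_out(k,'top')[:1]: print(k,x['confidence'],x['position'],x['region'].sum())
def cls(v):
    bb,g,rr=map(int,v)
    return 'R' if rr-g>40 else 'y' if rr-bb>50 else '#' if max(v)<60 else '.' if g-rr>8 else 'W'
for q in range(178,258,2): print(q,''.join(cls(c['img'][q,x]) for x in range(210,296)))
E
```

```text
[ 507.0289933  -192.76328502    2.62358453] 147.12377450980392 993.3625000000001 turned 2.950584533968427
before 4274.0 251.5 218.0 38.93915557861328
after 4540.0 251.9870147705078 218.20779037475586 38.84617614746094
xor ring 161.0
phase ((0.3683116458797997, 0.1522551830404808), 0.8848523302129804)
[(220, 180, 41), (240, 180, 268), (260, 180, 161), (200, 200, 35), (220, 200, 116), (240, 200, 174), (260, 200, 224), (280, 200, 24), (200, 220, 20), (220, 220, 335), (240, 220, 309), (280, 220, 27), (220, 240, 64), (240, 240, 201), (260, 240, 22)]
timer 0.75 [189.4, 199.2] 517
plaster_roll 0.7 [184.7, 244.3] 325
tip_carton 0.62 [375.7, 198.0] 754
178 ......................................................................................
180 ..................................WyyyyyyyyyyyyyyyyW..................................
182 ............................yyyyyyyyyyyyyyyyyyyyyyyyyyyyyW............................
184 ........................yyyyyyyyyyyyyyyyyyyyyyyyyyyyyyyyyyyyyW........................
186 ....................Wyyyyyyyyyyyyyyyyyyyyyyyyyyyyyyyyyyyyyyyyyyyy...............
[... 2491 characters left out ...]
RRRRRRRRRRRRRRRRRRRRRRRRRRRyyyyyyyyyyyyyyyyyyyyyW..............
244 ...............WyyyyyyWWWRRRRRRRRRRRRRRRRRRRRRRRRRyyyyyyyyyyyyyyyyyyyyW...............
246 .................WyyyyyyyW.WWRRRRRRRRRRRRRRRRRRRRRyyyyyyyyyyyyyyyyyyW.................
248 ...................WyyyyyyyyyWW.WRRRRRRRRRRRRRRRRRyyyyyyyyyyyyyyyyW...................
250 ......................WyyyyyyyyyyyyyyWWWyyyyyyyyyyyyyyyyyyyyyyyyW.....................
252 ..........................WyyyyyyyyyyyyyyyyyyyyyyyyyyyyyyyyyyW........................
254 .............................WyyyyyyyyyyyyyyyyyyyyyyyyyyyW............................
256 ................................WyyyyyW.WWWWWWWWWyW...................................
```

```bash
python3 -c "
from bench import env
print(env.sign_off())"
```

```text
the job is handed in; nothing more can be done
None
```

The job is handed in: the shutter was pushed onto its stop over the opening at about 13 s. The lancet no longer shows on the lid or in either camera, so it should be in the tub, though I did not see it drop. The tub moved about 1–2 mm at most, and the top view shows nothing else disturbed.

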